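Flip the hatch door onto the assembly board

TASK

Turn the little wooden lipped hatch door over so that its hinge side is ready to work on: with the fingertips push it along the bench against the near edge of the assembly board until it tips up on that edge and flops over onto the board, hinge side up. Then push it across the board until one of its long edges lies snug along the fence. Do not grasp, lift or carry the door, and leave the other things on the bench where they are.

Things in the scene. Friction and masses are not known exactly. Their poses are not given: they have to be found in the camera images.
- hatch: Loose pale wooden door, 0.15 kg, 70 (x) x 110 (y) x 16 mm (z), origin at its middle. Lipped: upper 8 mm full size, lower 8 mm (with two steel hinge leaves) only 54 x 94, so an 8 mm lip overhangs all round. Starts flat, z and a round finger pull up, 5 to 40 mm short of the board's near edge, x toward it, up to 0.25 rad off square. Friction 0.5 to 0.7, at the fingers no less.
- board: Board fixed to the bench: plywood 125 deep (x) x 220 wide (y) x 12 mm thick, with a dark wooden fence, 20 mm thick and 18 mm high above the plywood, along its whole far edge. Origin at the centre of its underside, on the bench; x points from the near edge to the fence, y along the fence, z up.
- lip (a point): Middle of the board's upper near edge, 12 mm above the bench, axes as the board's: the edge over which the door is tipped. The edge runs along y for 110 mm either way.
- fence (a point): Middle of the foot of the fence's near face, at the level of the plywood top (12 mm above the bench), axes as the board's; 105 mm beyond the lip.
- tin: Bystander: round tin, 86 mm across, 40 mm high, on the bench at the right of the door; origin at the centre of its underside.
- gauge: Bystander: wooden marking gauge 200 x 58 x 66 mm lying on the bench left of the board; origin at the centre of its underside, x along its length.
- measure: Bystander: yellow tape measure 80 x 31 x 66 mm standing on the bench at the right; origin at the centre of its underside.

How it is judged:
On the way:
1. the door is tipped up, standing on its edge at the near edge of the board (angle between hatch's own z axis and vertical between 0.4 and 2.2 rad and x of hatch in the frame of lip between -0.07 and 0.05 m and height (world z) of hatch below 0.062 m), for 0.1 s.
At the end, for the whole second after the job is handed in: The door lies flat and at rest on the plywood, hinge side up (within 0.09 rad), a long edge against the fence: its centre 30 to 39.5 mm from the fence's face (a gap of at most 4.5 mm) and within 65 mm of the board's middle line, its long side parallel to the fence within 0.06 rad (angle between hatch's own z axis and vertical above 3.05 rad and x of hatch in the frame of fence between -0.0395 and -0.03 m and y of hatch in the frame of fence between -0.065 and 0.065 m and z of hatch in the frame of fence between 0.004 and 0.012 m and angle between the y axis of hatch and the y axis of board, either way round below 0.06 rad and linear speed of hatch below 0.01 m/s and angular speed of hatch below 0.1 rad/s); the robot touches nothing.
It fails at once if the door is lifted or carried (its centre more than 68 mm above the bench, or it is in the air while lying flat) (height (world z) of hatch above 0.068 m or (angle between hatch's own z axis and vertical below 0.4 rad and height (world z) of hatch above 0.042 m) or (angle between hatch's own z axis and vertical above 2.75 rad and height (world z) of hatch above 0.052 m)).
It fails at once if a bystander is moved more than 20 mm (distance of any of tin, gauge, measure from where it was at the start of the episode above 0.02 m).
It also fails if it takes over 54 s, if anything falls off the work surface, if the arm or the gripper's body presses on something with over 40 N, if the wrist force passes 120 N, or if a joint passes its speed limit or range.

ROBOT

A 6-joint arm with a two-finger parallel gripper is mounted at the origin on a cart in front of the work surface, level with it; the furniture and walls round the work are solid. World frame = base frame: x ahead of the robot, y to its left, z up, the work surface at z = 0. Lengths are in m, angles in rad, forces in N, time in s.
With the tool pointing down it reaches from about 0.35 to 0.975 m from the base axis. Payload 4.9 kg.
Tool frame: the origin (TCP) lies at the very end of the fingers, on their centre line; the grasp point (between the pads) lies 19 mm behind it; z points along the fingers, x is the direction in which the jaws open and shut, and the axes are right-handed (so a half turn about z gives the same grasp; the last joint's range is limited). The gripper opens to 85 mm and grips with 20 to 120 N. Pads are 22 mm wide; open, the fingers measure 114 mm over their backs; the gripper's body (76 mm by 85 mm) begins 54 mm behind the grasp point. The pads swing forward as they close: fully open they stand 13 mm farther back than shut.
Start: joints at [-1.361, 0.053, 1.613, -0, 1.476, -0.119], TCP at [0.202, -0.592, 0.231] pointing down, gripper open.
Joint ranges: [-3.01, 3.01], [-1.01, 2.22], [0.06, 2.58], [-1.02, 4.17], [0.09, 2.62], [-3.14, 3.14]. Speed limits (rad/s): [2.57, 2.57, 3.14, 3.14, 3.14, 3.14].

INTERFACE

Orientations are given as a rotation vector (axis times angle).
In Python, from station import readout, viewer, ctrl, nets gives the robot as it stands. The module is installed in compiled form; this text tells all that it offers.
- The arm moves only by the tool step_arm, never from a script. Its argument "moves" is a list that holds one entry, the list of rows, each a list of 4 numbers: the shift along the world's x, y, z in cm, then the turn about the world's z in rad. In form: [[[dx, dy, dz, yaw], ...]]. A call has 1 to 10 rows; each row shifts and turns the commanded pose from where the row before left it; what a row does not reach is not made up. A row lasts 1/12 s, in which the tool goes at most 41.7 mm and 7.16 degrees, less where a joint would pass 70% of its speed; a pose out of reach is approached as far as the arm can. A call is refused whole if a number of a shift passes 4.17 or a number of a turn 0.125, either way. A call with a gripper value outside its range is refused whole. "grip" is the closure, from 0 (fully open) to 1 (shut), set as the call begins (left out, the last holds). The fingers move at their own pace and stop on an object; "squeeze" is the grip in N (left out, the last holds). Time passes only in rows, so rows that do not move let the fingers close. It gives the time, the measured TCP pose, the force and the opening at its end, in the units of the state.
- readout.get_obs(): the state, without advancing time (a new reading comes with each control period).
- viewer.get_image(name): name is "scene" or "side" or "wrist"; returns the picture (400x640x3 uint8, blue, green, red); there is no depth.
- viewer.calibration(name): a dict with "camera_matrix" (3x3 intrinsics, pixels), "k1" (the pictures are not rectified: a ray, as slopes to the right and down, at radius r is drawn at 1 + k1 r^2 times it, then the intrinsics apply), "R" (3x3) and "t" (3): a world point X has camera coordinates R X + t. Camera axes: x right, y down, z forward; pixel columns grow to the right and rows downward; lengths in m; the calibration is good to about 2 mm. A picture is of the moment at which its call begins: read the wrist's pose just before it. calibration takes no time and is no camera call; for the wrist camera it gives the pose at the moment of the call.
- ctrl.finish_job(): hands the job in, once; it reports no verdict.
Trained networks look in the newest picture that a camera, given by its name, has taken for a name from the list of things; names that differ only in an ending like _2 or _b are one class to them, and where a whole thing is asked for, a point or a joint stands for the part that bears it (a point fixed in the world has none). Each returns a list of dicts, best first, with "confidence" (0 to 1); they miss things now and then, are a little off and sometimes report something else, mostly with a low value. They report only what shows in the picture. A call takes as long as a camera call.
- nets.masks_of(camera, thing): "region" (400x640 bool, what is visible of it) and "box" ([left, top, right, bottom] in pixels, round what is visible of it).
- nets.pinpoint(camera, thing): "at" ([column, row] in pixels: a listed point, or the origin of a listed thing).
The state is a dict: "t": time; "q": joint angles; "dq": joint speeds; "effort": joint torques, N m; "tool_pos": TCP position; "tool_rot": TCP orientation; "contact_force": force on the tool from outside, world axes, zero at the start; "wrist_torque": the same for the moment, N m; "opening": finger opening in m.
Only numpy, scipy, OpenCV 4.12 (cv2) and the standard library are available. Lean on these libraries where they do the work, as an engineer would, in place of code of your own. Each camera call takes 0.05 s, during which the arm holds its last target. There are 200 camera calls.

## Working session

There is one attempt and no reset: what is moved stays moved. The work goes in short steps, Python scripts to look and compute and a tool call to move; the robot and the scene stay as the last step left them, time stands still between calls to the robot, and variables do not carry over. Pictures are saved under pics/ and viewed, about 8 in all and at most 12, crops included, and the job is handed in when it is done.

Besides the shell and the picture viewer there is one more tool, called by a JSON object that holds its "op" and its "data". step_arm: Moves the arm, as the interface text tells. Its arguments: {"type":"object","properties":{"moves":{"type":"array","items":{"type":"array","items":{"type":"array","items":{"type":"number"}}}},"grip":{"type":"number"},"squeeze":{"type":"number"}},"required":["moves"]}

```bash
mkdir -p pics
cat > h.py <<'E'
import numpy as np,cv2
from station import readout,viewer,ctrl,nets
def ray(c,p):
    K=np.array(c["camera_matrix"]);d=(np.array(p,float)-K[:2,2])/[K[0,0],K[1,1]]
    u=d.copy()
    for _ in range(30): u=d/(1+c["k1"]*(u@u))
    R=np.array(c["R"]);o=-R.T@np.array(c["t"])
    return o,R.T@np.array([*u,1])
def toz(c,p,z):
    o,v=ray(c,p);return o+v*(z-o[2])/v[2]
def proj(c,X):
    x=np.array(c["R"])@np.array(X)+np.array(c["t"]);u=x[:2]/x[2];u=u*(1+c["k1"]*(u@u))
    K=np.array(c["camera_matrix"]);return K[:2,:2]@u+K[:2,2]
E
python3 - <<'E'
from h import *
for n in ["scene","side"]:
    im=viewer.get_image(n);cv2.imwrite(f"pics/{n}1.png",im);c=viewer.calibration(n)
    o,_=ray(c,[320,200]);print(n,o.round(3))
    for th,z in [("hatch",.008),("board",0),("lip",.012),("fence",.012),("tin",0),("gauge",0),("measure",0)]:
        for r in nets.pinpoint(n,th)[:2]: print(th,np.round(r["at"],1),round(r["confidence"],2),toz(c,r["at"],z).round(4))
    for th,z in [("hatch",.016),("board",.012)]:
        for r in nets.masks_of(n,th)[:1]:
            cs=max(cv2.findContours(r["region"].astype(np.uint8),0,2)[0],key=cv2.contourArea)
            q=cv2.approxPolyDP(cs,6,True)[:,0]
            for p in q: print(th,p,toz(c,p,z).round(4))
print(readout.get_obs())
E
```

```text
scene [-0.211 -0.639  0.476]
hatch [287.4 218.3] 0.7 [ 0.3972 -0.2553  0.008 ]
board [330.2 200.2] 0.68 [ 0.5208 -0.2957  0.    ]
lip [309.9 206.8] 0.59 [ 0.4552 -0.2778  0.012 ]
fence [346.1 194.4] 0.88 [ 0.5439 -0.325   0.012 ]
tin [347.3 250.6] 0.94 [ 0.3658 -0.4079  0.    ]
gauge [260.5 173.6] 0.65 [ 0.5559 -0.0771  0.    ]
measure [385.8 275.5] 0.69 [ 0.333  -0.4966  0.    ]
measure [328.2 200.1] 0.15 [ 0.519  -0.2914  0.    ]
hatch [259 210] [ 0.3855 -0.1916  0.016 ]
hatch [290 234] [ 0.3411 -0.2956  0.016 ]
hatch [315 221] [ 0.4053 -0.3169  0.016 ]
hatch [284 200] [ 0.4472 -0.2163  0.016 ]
board [282 188] [ 0.4985 -0.1789  0.012 ]
board [331 224] [ 0.4166 -0.3481  0.012 ]
board [365 222] [ 0.4571 -0.4067  0.012 ]
board [386 208] [ 0.531  -0.4263  0.012 ]
board [384 199] [ 0.5661 -0.4092  0.012 ]
board [323 167] [ 0.6473 -0.2124  0.012 ]
side [ 0.046 -0.856  0.54 ]
hatch [292.1 211.3] 0.58 [ 0.394  -0.2551  0.008 ]
board [349.7 208.3] 0.84 [ 0.5111 -0.3117  0.    ]
board [335.4 301.4] 0.31 [ 0.3251 -0.5051  0.    ]
fence [368.  197.7] 0.95 [ 0.56   -0.3165  0.012 ]
tin [321.6 2
[... 523 characters left out ...]
2 ]
board [359 167] [ 0.6298 -0.2006  0.012 ]
{'t': 1.0, 'q': array([-1.36101571e+00,  5.26859366e-02,  1.61290531e+00, -2.31099506e-05,
        1.47603101e+00, -1.18988614e-01]), 'dq': array([ 0.00100523,  0.00120974,  0.00130402, -0.00168128,  0.00077566,
        0.00182383]), 'effort': array([ 2.98212006e-03, -3.93685842e+01, -3.70473933e+01,  5.61874515e-05,
        3.59823971e-04, -2.99710720e-06]), 'tool_pos': array([ 0.20179365, -0.59149505,  0.23130912]), 'tool_rot': array([-2.55502275e+00,  1.82796184e+00,  5.87060619e-05]), 'contact_force': array([ 0.28384646,  0.29060588, -0.17436987]), 'wrist_torque': array([-0.05767396,  0.01345235, -0.00753642]), 'opening': 0.08557177826932175}
```

Run:
```python
import cv2,numpy as np
a=cv2.imread("pics/scene1.png")[140:320,220:440];b=cv2.imread("pics/side1.png")[140:320,230:450]
cv2.imwrite("pics/v1.png",np.vstack([cv2.resize(x,None,fx=3.3,fy=1.65*1,interpolation=2) if 0 else cv2.resize(x,(733,600)) for x in [a]]))
cv2.imwrite("pics/v2.png",cv2.resize(b,(733,600)))
```

```text
(no output)
```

View pics/v1.png

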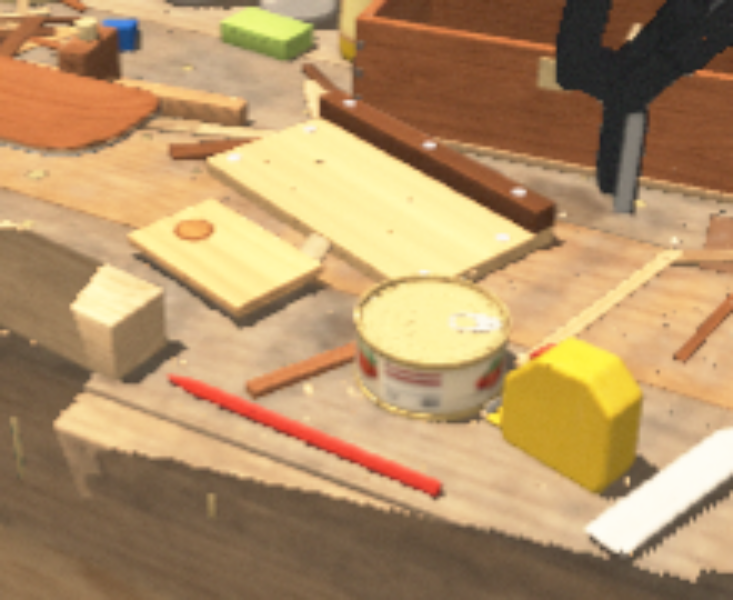

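View pics/v2.png

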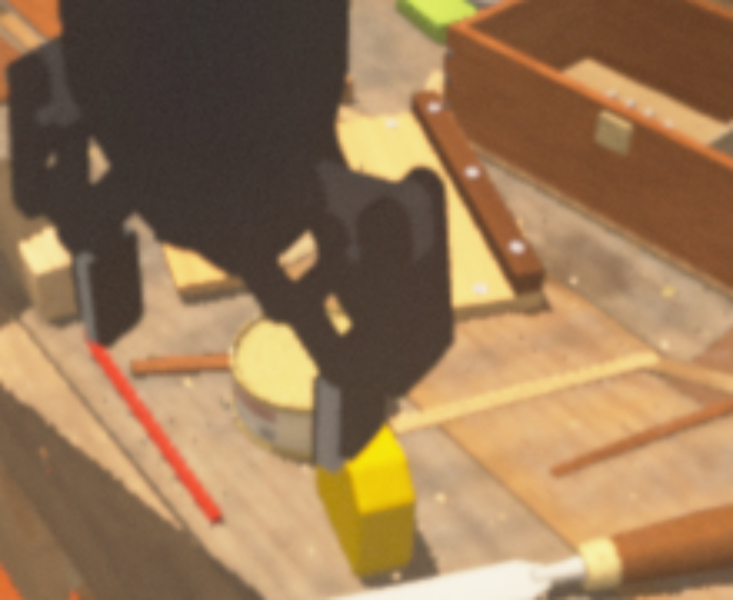

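{"op": "step_arm", "data": {"moves": [[[1.6,3.5,0,-0.078],[1.6,3.5,0,-0.078],[1.6,3.5,0,-0.078],[1.6,3.5,0,-0.078],[1.6,3.5,0,-0.078],[1.6,3.5,0,-0.078],[1.6,3.5,0,-0.078],[1.6,3.5,0,-0.078],[1.6,3.5,0,-0.078],[1.6,3.5,0,-0.078]]]}}

```text
t: 1.83
tool_pos: [0.3622, -0.2398, 0.2315]
tool_rot: [-1.662, 2.665, -0.002]
contact_force: [0.1, 0.3, 0.2]
opening: 0.0851
```

Run:
```python
from h import *
from scipy.spatial.transform import Rotation as Ro
o=readout.get_obs();print(o["t"],o["tool_pos"],Ro.from_rotvec(o["tool_rot"]).as_matrix().round(3))
c=viewer.calibration("wrist");im=viewer.get_image("wrist");cv2.imwrite("pics/w1.png",im)
print(ray(c,[320,200]))
for th,z in [("hatch",.008),("lip",.012),("fence",.012),("tin",0),("gauge",0)]:
    for r in nets.pinpoint("wrist",th)[:2]: print(th,np.round(r["at"],1),round(r["confidence"],2),toz(c,r["at"],z).round(4))
for th,z in [("hatch",.016),("board",.012)]:
    for r in nets.masks_of("wrist",th)[:1]:
        cs=max(cv2.findContours(r["region"].astype(np.uint8),0,2)[0],key=cv2.contourArea)
        for p in cv2.approxPolyDP(cs,6,True)[:,0]: print(th,p,toz(c,p,z).round(4))
```

```text
1.8333 [ 0.3621697  -0.23981812  0.23154946] [[-0.44  -0.898  0.001]
 [-0.898  0.44  -0.001]
 [ 0.    -0.001 -1.   ]]
(array([ 0.43747643, -0.27648209,  0.37465006]), array([-0.29335328,  0.13389507, -0.94662567]))
hatch [311.5 134.8] 0.74 [ 0.4024 -0.2515  0.008 ]
lip [310.   77.1] 0.95 [ 0.4605 -0.2786  0.012 ]
tin [445.8 107.7] 0.7 [ 0.3601 -0.4094  0.    ]
gauge [107.2  83. ] 0.97 [ 0.5622 -0.0622  0.    ]
hatch [357 103] [ 0.4124 -0.3142  0.016 ]
hatch [263 114] [ 0.4487 -0.2126  0.016 ]
hatch [272 170] [ 0.3866 -0.1902  0.016 ]
hatch [361 161] [ 0.3492 -0.2917  0.016 ]
board [199   0] [ 0.5801 -0.2081  0.012 ]
board [214  86] [ 0.5002 -0.1771  0.012 ]
board [406  71] [ 0.4195 -0.3776  0.012 ]
board [407   0] [ 0.484  -0.4037  0.012 ]
```

View pics/w1.png

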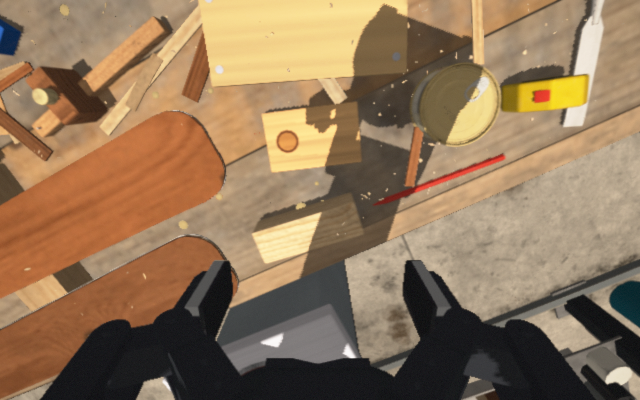

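Run:
```python
from h import *
a=viewer.calibration("scene");w=viewer.calibration("wrist")
im=cv2.imread("pics/w1.png")[170:290,230:400];cv2.imwrite("pics/w1c.png",cv2.resize(im,None,fx=4,fy=4))
im=cv2.imread("pics/scene1.png")[190:280,200:320];cv2.imwrite("pics/s1c.png",cv2.resize(im,None,fx=6,fy=6))
o=np.array([.457,-.278]);ex=np.array([.9,-.436]);ey=np.array([.436,.9])
for z in [0,.03,.06,.1]:
    print(z,[(np.round([(toz(w,p,z)[:2]-o)@ex,(toz(w,p,z)[:2]-o)@ey],3)).tolist() for p in [(253,233),(350,195),(368,243),(258,262),(230,250),(225,165)]])
    print('   scene',[(np.round([(toz(a,p,z)[:2]-o)@ex,(toz(a,p,z)[:2]-o)@ey],3)).tolist() for p in [(251.5,219),(268.6,227.6),(256,236),(242.5,231.5),(256,253),(269.5,245)]])
```

```text
0 [[-0.193, 0.078], [-0.139, -0.052], [-0.208, -0.079], [-0.238, 0.074], [-0.219, 0.112], [-0.099, 0.107]]
   scene [[-0.121, 0.047], [-0.108, -0.002], [-0.144, -0.013], [-0.158, 0.016], [-0.171, -0.062], [-0.137, -0.055]]
0.03 [[-0.179, 0.071], [-0.129, -0.049], [-0.193, -0.074], [-0.22, 0.068], [-0.203, 0.102], [-0.092, 0.098]]
   scene [[-0.142, 0.005], [-0.129, -0.041], [-0.163, -0.051], [-0.176, -0.023], [-0.188, -0.097], [-0.157, -0.09]]
0.06 [[-0.165, 0.064], [-0.119, -0.045], [-0.178, -0.068], [-0.203, 0.061], [-0.187, 0.093], [-0.086, 0.088]]
   scene [[-0.162, -0.037], [-0.15, -0.08], [-0.182, -0.089], [-0.194, -0.063], [-0.205, -0.132], [-0.176, -0.126]]
0.1 [[-0.146, 0.055], [-0.106, -0.041], [-0.157, -0.061], [-0.179, 0.052], [-0.165, 0.08], [-0.077, 0.076]]
   scene [[-0.189, -0.092], [-0.179, -0.131], [-0.207, -0.14], [-0.218, -0.117], [-0.228, -0.178], [-0.202, -0.173]]
```

View pics/s1c.png

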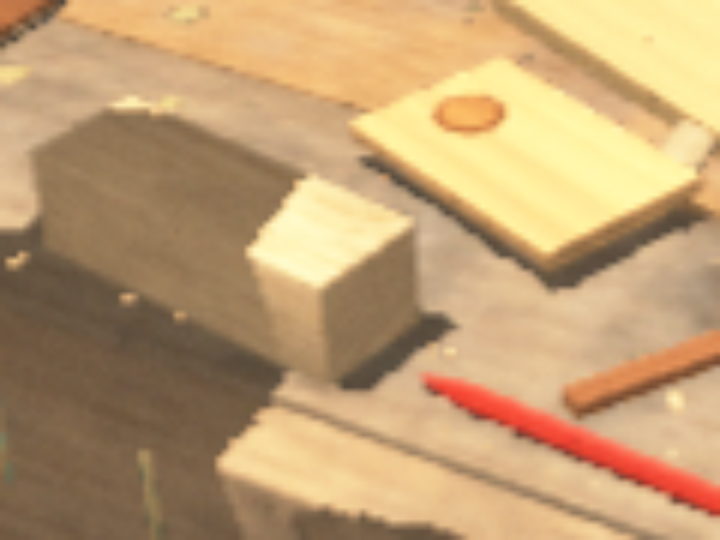

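{"op": "step_arm", "data": {"moves": [[[-0.5,0.5,-3.0,0.035],[-0.5,0.6,-3.0,0.03],[0,0,-3.5,0],[0,0,-3.5,0],[0,0,-3.0,0],[0,0,-1.0,0],[0,0,0,0]]], "grip": 0.35}}

```text
t: 2.82
tool_pos: [0.3495, -0.2295, 0.0582]
tool_rot: [1.751, -2.607, -0.011]
contact_force: [0.1, 0.6, 0.1]
opening: 0.0555
```

Run:
```python
from h import *
o=readout.get_obs();print(o["t"],o["tool_pos"],o["opening"],o["contact_force"])
c=viewer.calibration("wrist");im=viewer.get_image("wrist");cv2.imwrite("pics/w2.png",im)
for th,z in [("hatch",.008),("lip",.012),("board",0),("fence",.012)]:
    for r in nets.pinpoint("wrist",th)[:1]: print(th,np.round(r["at"],1),round(r["confidence"],2),toz(c,r["at"],z).round(4))
for th,z in [("hatch",.016),("board",.012)]:
    for r in nets.masks_of("wrist",th)[:1]:
        cs=max(cv2.findContours(r["region"].astype(np.uint8),0,2)[0],key=cv2.contourArea)
        for p in cv2.approxPolyDP(cs,6,True)[:,0]: print(th,p,toz(c,p,z).round(4))
```

```text
2.8167 [ 0.3494616  -0.22952304  0.05818865] 0.055476074980956615 [0.06495294 0.60641856 0.05867099]
hatch [319.7 144.4] 0.69 [ 0.4    -0.2514  0.008 ]
lip [321.4  26.3] 0.86 [ 0.4608 -0.2771  0.012 ]
hatch [414  84] [ 0.4128 -0.3149  0.016 ]
hatch [226  93] [ 0.4492 -0.2127  0.016 ]
hatch [240 202] [ 0.3862 -0.1898  0.016 ]
hatch [408 195] [ 0.3496 -0.2924  0.016 ]
board [122   3] [ 0.514  -0.1802  0.012 ]
board [136  35] [ 0.4973 -0.1788  0.012 ]
board [503  35] [ 0.419  -0.3705  0.012 ]
board [515  29] [ 0.4195 -0.3776  0.012 ]
board [522   0] [ 0.4324 -0.3841  0.012 ]
```

View pics/w2.png

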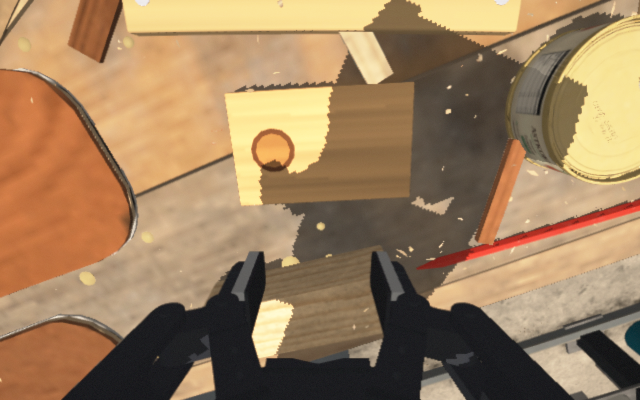

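{"op": "step_arm", "data": {"moves": [[[0.45,-0.2,-1.0,0],[0,0,-1.5,0],[0,0,-1.2,0],[0,0,-0.6,0],[0,0,0,0],[0,0,0,0]]]}}

```text
t: 3.67
tool_pos: [0.3566, -0.2327, 0.0188]
tool_rot: [-1.754, 2.606, -0.001]
contact_force: [0.2, -0.5, 0.9]
opening: 0.0553
```

{"op": "step_arm", "data": {"moves": [[[0,0,-0.4,0],[0,0,-0.4,0],[0,0,-0.4,0],[0,0,0,0]]]}}

```text
t: 4.0
tool_pos: [0.3551, -0.2322, 0.0071]
tool_rot: [1.754, -2.603, -0.007]
contact_force: [-9.4, 3.0, 15.1]
opening: 0.0557
```

{"op": "step_arm", "data": {"moves": [[[0,0,0.9,0],[-0.3,0.12,0,0],[0,0,0,0]]]}}

```text
t: 4.25
tool_pos: [0.3535, -0.2316, 0.0158]
tool_rot: [-1.753, 2.606, -0.002]
contact_force: [-0.0, 0.9, 0.2]
opening: 0.0554
```

Run:
```python
from h import *
o=readout.get_obs();print(o["t"],o["tool_pos"],o["opening"],o["contact_force"])
c=viewer.calibration("wrist");im=viewer.get_image("wrist");cv2.imwrite("pics/w3.png",im)
for th,z in [("hatch",.016)]:
    for r in nets.masks_of("wrist",th)[:1]:
        cs=max(cv2.findContours(r["region"].astype(np.uint8),0,2)[0],key=cv2.contourArea)
        for p in cv2.approxPolyDP(cs,6,True)[:,0]: print(th,p,toz(c,p,z).round(4))
```

```text
4.25 [ 0.35349547 -0.23156082  0.01579156] 0.05540684095909422 [-0.00892109  0.87021057  0.17783556]
hatch [440  91] [ 0.4132 -0.3149  0.016 ]
hatch [200 101] [ 0.4499 -0.2132  0.016 ]
hatch [220 239] [ 0.3853 -0.1891  0.016 ]
hatch [428 230] [ 0.3492 -0.2917  0.016 ]
```

View pics/w3.png

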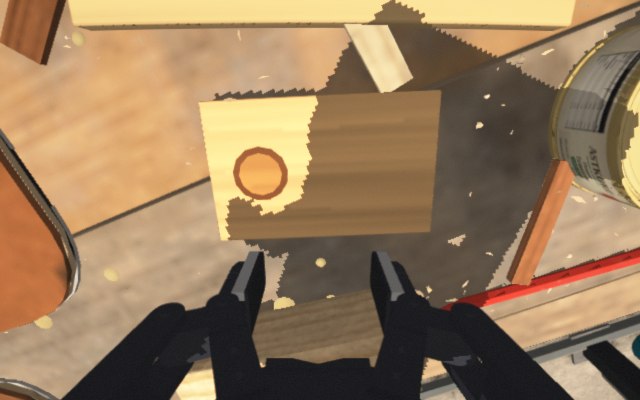

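{"op": "step_arm", "data": {"moves": [[[-0.2,0.1,0,0],[0,0,-0.4,0],[0,0,-0.3,0],[0,0,-0.2,0],[0,0,0,0]]]}}

```text
t: 4.77
tool_pos: [0.3508, -0.2298, 0.0054]
tool_rot: [1.754, -2.606, -0.003]
contact_force: [0.6, -0.2, -0.2]
opening: 0.0558
```

{"op": "step_arm", "data": {"moves": [[[0,0,-0.2,0],[0.28,-0.11,0,0],[0.28,-0.11,0,0],[0.28,-0.11,0,0],[0.28,-0.11,0,0],[0.28,-0.11,0,0],[0.28,-0.11,0,0],[0.28,-0.11,0,0],[0.28,-0.11,0,0],[0.28,-0.11,0,0]]]}}

```text
t: 5.6
tool_pos: [0.3768, -0.2403, 0.0043]
tool_rot: [1.754, -2.606, -0.0]
contact_force: [-0.4, 0.6, 1.0]
opening: 0.0556
```

{"op": "step_arm", "data": {"moves": [[[0.19,-0.07,0,0],[0.09,-0.04,0,0],[0,0,0,0]]]}}

```text
t: 5.85
tool_pos: [0.3796, -0.2415, 0.0044]
tool_rot: [-1.754, 2.606, -0.001]
contact_force: [0.3, -0.9, -0.5]
opening: 0.0557
```

{"op": "step_arm", "data": {"moves": [[[0.19,-0.07,0,0],[0.09,-0.04,0,0],[0.09,-0.04,0,0],[0,0,0,0]]]}}

```text
t: 6.18
tool_pos: [0.3832, -0.2429, 0.0043]
tool_rot: [-1.754, 2.606, -0.0]
contact_force: [-0.3, -0.6, 0.6]
opening: 0.0555
```

{"op": "step_arm", "data": {"moves": [[[0.09,-0.04,0,0],[0.09,-0.04,0,0],[0,0,0,0]]]}}

```text
t: 6.43
tool_pos: [0.385, -0.2437, 0.0043]
tool_rot: [-1.754, 2.606, -0.001]
contact_force: [0.8, -0.3, 0.4]
opening: 0.0552
```

```bash
cat > look.py <<'E'
import sys
from h import *
n=sys.argv[1]
o=readout.get_obs();print(o["t"],o["tool_pos"].round(4),o["opening"].round(4),o["contact_force"].round(1))
c=viewer.calibration("wrist");im=viewer.get_image("wrist");cv2.imwrite(f"pics/{n}.png",im)
L=np.array([.4584,-.278]);a=-.373;M=np.array([[np.cos(a),np.sin(a)],[-np.sin(a),np.cos(a)]])
z=float(sys.argv[2])
print("tcp in lip",(M@(o["tool_pos"][:2]-L)).round(4))
for th,zz in [("hatch",z),("board",.012)]:
    for r in nets.masks_of("wrist",th)[:1]:
        cs=max(cv2.findContours(r["region"].astype(np.uint8),0,2)[0],key=cv2.contourArea)
        for p in cv2.approxPolyDP(cs,6,True)[:,0]: print(th,p,(M@(toz(c,p,zz)[:2]-L)).round(4))
E
python3 look.py w4 .016
```

```text
Traceback (most recent call last):
  File "look.py", line 4, in <module>
    o=readout.get_obs();print(o["t"],o["tool_pos"].round(4),o["opening"].round(4),o["contact_force"].round(1))
                                                            ^^^^^^^^^^^^^^^^^^
AttributeError: 'float' object has no attribute 'round'
```

```bash
sed -i 's/o\["opening"\].round(4)/round(o["opening"],4)/' look.py; python3 look.py w4 .016
```

```text
6.4333 [ 0.385  -0.2437  0.0043] 0.0552 [ 0.8 -0.3  0.4]
tcp in lip [-0.0808  0.0052]
hatch [197 106] [0.0004 0.0547]
hatch [214 253] [-0.0687  0.056 ]
hatch [436 253] [-0.0701 -0.0531]
hatch [456 106] [-0.001  -0.0537]
board [50  3] [0.0412 0.1105]
board [ 78 105] [0.0019 0.1087]
board [571 106] [-0.0011 -0.1065]
board [597   0] [ 0.0397 -0.1076]
```

{"op": "step_arm", "data": {"moves": [[[0.09,-0.04,0,0],[0.09,-0.04,0,0],[0,0,0,0]]]}}

```text
t: 6.83
tool_pos: [0.3851, -0.2437, 0.0041]
tool_rot: [1.753, -2.604, -0.007]
contact_force: [-7.1, 2.4, 6.3]
opening: 0.0552
```

{"op": "step_arm", "data": {"moves": [[[0.05,-0.02,0.15,0],[0.03,-0.01,0.2,0],[0,0,0.2,0],[0.03,-0.01,0.2,0],[0,0,0,0]]]}}

```text
t: 7.25
tool_pos: [0.3856, -0.2438, 0.0108]
tool_rot: [1.753, -2.604, -0.008]
contact_force: [-6.2, -0.0, -0.9]
opening: 0.0555
```

```bash
python3 look.py w5 .024
```

```text
7.25 [ 0.3856 -0.2438  0.0108] 0.0555 [-6.2 -0.  -0.9]
tcp in lip [-0.0803  0.0053]
hatch [202 108] [0.0002 0.052 ]
hatch [215 253] [-0.0671  0.055 ]
hatch [435 252] [-0.0679 -0.0517]
hatch [449 106] [-0.0002 -0.0497]
board [60  3] [0.0432 0.1108]
board [ 87 106] [0.0019 0.1093]
board [551 107] [-0.0012 -0.1019]
board [565 102] [ 0.001  -0.1079]
board [588   0] [ 0.0417 -0.1082]
```

View pics/w5.png

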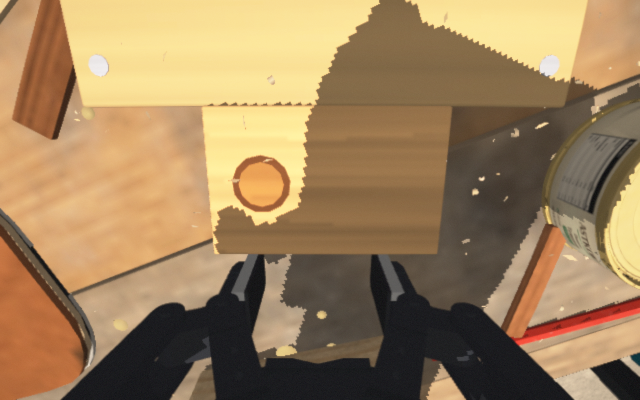

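{"op": "step_arm", "data": {"moves": [[[0.045,-0.018,0.345,0],[0.06,-0.023,0.345,0],[0.075,-0.03,0.34,0],[0.09,-0.037,0.335,0],[0.105,-0.042,0.33,0],[0,0,0,0]]]}}

```text
t: 7.9
tool_pos: [0.3894, -0.2452, 0.0284]
tool_rot: [1.753, -2.603, -0.009]
contact_force: [-7.9, 1.8, 2.1]
opening: 0.0556
```

```bash
python3 look.py w6 .04
```

```text
7.9 [ 0.3894 -0.2452  0.0284] 0.0556 [-7.9  1.8  2.1]
tcp in lip [-0.0762  0.0054]
hatch [215 114] [0.0018 0.0475]
hatch [215 250] [-0.0623  0.0555]
hatch [435 251] [-0.0641 -0.0523]
hatch [433 112] [ 0.0015 -0.0438]
board [87  0] [0.0528 0.1108]
board [116 114] [0.0013 0.1081]
board [534 114] [-0.0012 -0.1068]
board [559   6] [ 0.0477 -0.1086]
```

{"op": "step_arm", "data": {"moves": [[[0.125,-0.048,0.32,0],[0.14,-0.054,0.315,0],[0.155,-0.06,0.31,0],[0.165,-0.065,0.3,0],[0.18,-0.07,0.29,0],[0.195,-0.075,0.28,0],[0,0,0,0]]]}}

```text
t: 8.63
tool_pos: [0.3992, -0.2493, 0.0474]
tool_rot: [1.752, -2.603, -0.009]
contact_force: [-11.8, 4.4, 9.7]
opening: 0.0554
```

```bash
python3 look.py w7 .055
```

```text
8.6333 [ 0.3992 -0.2493  0.0474] 0.0554 [-11.8   4.4   9.7]
tcp in lip [-0.0656  0.0052]
hatch [228 128] [0.006  0.0436]
hatch [215 249] [-0.0533  0.0568]
hatch [435 249] [-0.0547 -0.054 ]
hatch [419 128] [ 0.005 -0.04 ]
board [112   0] [0.068 0.11 ]
board [134 127] [0.0034 0.1112]
board [173 131] [0.0007 0.0886]
board [315 124] [0.0034 0.0059]
board [507 130] [-0.0009 -0.106 ]
board [534   6] [ 0.0627 -0.1089]
```

View pics/w7.png

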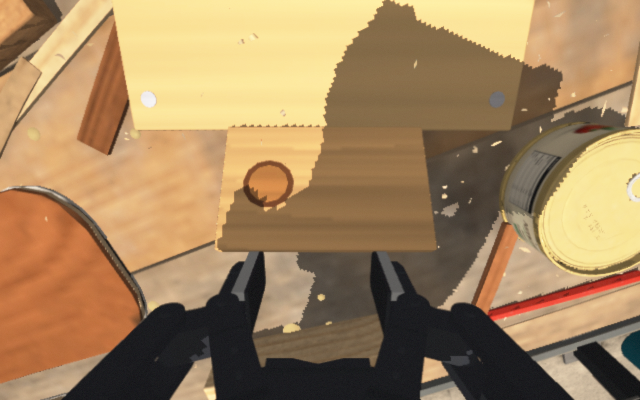

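{"op": "step_arm", "data": {"moves": [[[0.1,-0.04,0.35,0],[0.15,-0.06,0.3,0],[0.19,-0.075,0.28,0],[0.21,-0.08,0.26,0],[0.22,-0.085,0.24,0],[0.23,-0.09,0.23,0],[0,0,0,0]]]}}

```text
t: 9.37
tool_pos: [0.4131, -0.2549, 0.0644]
tool_rot: [-1.754, 2.606, -0.003]
contact_force: [-0.5, -0.1, 0.4]
opening: 0.0556
```

```bash
python3 look.py w8 .065
```

```text
9.3667 [ 0.4131 -0.2549  0.0644] 0.0556 [-0.5 -0.1  0.4]
tcp in lip [-0.0506  0.005 ]
hatch [239 158] [0.0063 0.0418]
hatch [247 252] [-0.044   0.0425]
hatch [399 253] [-0.0457 -0.0383]
hatch [407 157] [ 0.0058 -0.0383]
board [130   0] [0.0881 0.11  ]
board [156 151] [0.0018 0.1099]
board [489 150] [-0.0003 -0.1076]
board [515   0] [ 0.0855 -0.1091]
```

View pics/w8.png

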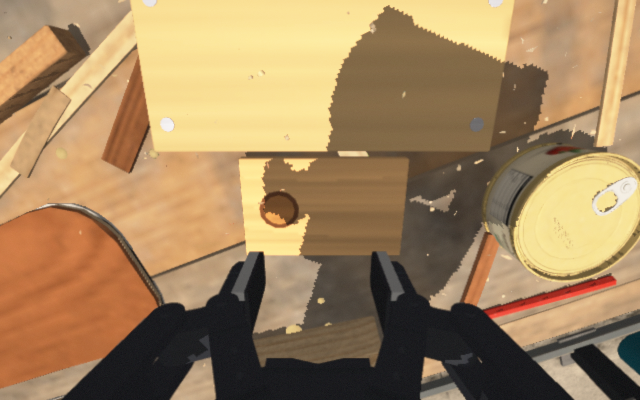

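```bash
python3 look.py w9 .016
```

```text
9.5167 [ 0.4121 -0.2543  0.0634] 0.0557 [-1.  -0.5  0. ]
tcp in lip [-0.0518  0.0052]
hatch [239 157] [-0.0034  0.0547]
hatch [247 250] [-0.0697  0.0555]
hatch [400 252] [-0.0727 -0.053 ]
hatch [409 157] [-0.0047 -0.0535]
board [130   0] [0.0865 0.1096]
board [154 149] [0.002  0.1107]
board [491 148] [-1.000e-04 -1.078e-01]
board [516   0] [ 0.0839 -0.1087]
```

{"op": "step_arm", "data": {"moves": [[[-1.7,0.66,0,0],[-1.7,0.66,0,0],[0,0,-2.0,0],[0,0,-2.0,0],[0,0,-1.2,0],[0,0,-0.6,0],[0,0,0,0]]]}}

```text
t: 10.25
tool_pos: [0.3769, -0.2401, 0.0039]
tool_rot: [1.753, -2.606, -0.005]
contact_force: [0.7, -0.9, -0.5]
opening: 0.0556
```

{"op": "step_arm", "data": {"moves": [[[0,0,-0.15,0],[0.28,-0.11,0,0],[0.28,-0.11,0,0],[0.19,-0.07,0,0],[0.09,-0.04,0,0],[0,0,0,0]]]}}

```text
t: 10.75
tool_pos: [0.385, -0.244, 0.0043]
tool_rot: [1.753, -2.603, -0.007]
contact_force: [-9.8, 2.7, 7.6]
opening: 0.0554
```

{"op": "step_arm", "data": {"moves": [[[0.02,-0.01,0.2,0],[0,0,0.2,0],[0,0,0.2,0],[0.03,-0.01,0.2,0],[0.045,-0.018,0.345,0],[0.06,-0.023,0.345,0],[0.075,-0.03,0.34,0],[0.09,-0.037,0.335,0],[0.105,-0.042,0.33,0],[0,0,0,0]]]}}

```text
t: 11.58
tool_pos: [0.3896, -0.2458, 0.0293]
tool_rot: [1.753, -2.604, -0.005]
contact_force: [-8.1, 1.5, 2.9]
opening: 0.0556
```

{"op": "step_arm", "data": {"moves": [[[0.115,-0.045,0.325,0],[0.13,-0.05,0.32,0],[0.145,-0.056,0.315,0],[0.155,-0.06,0.305,0],[0.17,-0.066,0.295,0],[0.185,-0.072,0.285,0],[0,0,0,0]]]}}

```text
t: 12.17
tool_pos: [0.3998, -0.2499, 0.0487]
tool_rot: [1.754, -2.605, -0.001]
contact_force: [-5.1, 2.0, 4.7]
opening: 0.0554
```

{"op": "step_arm", "data": {"moves": [[[0.22,-0.086,0.26,0],[0.235,-0.091,0.25,0],[0.245,-0.095,0.235,0],[0,0,0,0]]]}}

```text
t: 12.5
tool_pos: [0.4066, -0.2527, 0.0566]
tool_rot: [1.753, -2.605, -0.002]
contact_force: [-7.5, 1.5, 8.0]
opening: 0.0553
```

{"op": "step_arm", "data": {"moves": [[[0.24,-0.094,0.235,0],[0.25,-0.098,0.22,0],[0.262,-0.102,0.205,0],[0.27,-0.106,0.19,0],[0,0,0,0]]]}}

```text
t: 12.92
tool_pos: [0.4181, -0.2574, 0.0662]
tool_rot: [1.754, -2.606, 0.003]
contact_force: [-6.7, 3.1, 9.8]
opening: 0.0554
```

{"op": "step_arm", "data": {"moves": [[[0.285,-0.112,0.175,0],[0.295,-0.115,0.16,0],[0.302,-0.118,0.14,0],[0.308,-0.12,0.12,0],[0,0,0,0]]]}}

```text
t: 13.33
tool_pos: [0.4313, -0.2628, 0.073]
tool_rot: [-1.753, 2.605, -0.009]
contact_force: [-4.0, 1.7, 10.1]
opening: 0.0554
```

```bash
python3 look.py w10 .07
```

```text
13.3333 [ 0.4313 -0.2628  0.073 ] 0.0554 [-4.   1.7 10.1]
tcp in lip [-0.0308  0.0043]
hatch [216 240] [-0.0188  0.0588]
hatch [220 252] [-0.026   0.0575]
hatch [403 254] [-0.0285 -0.0424]
hatch [431 245] [-0.0233 -0.0572]
hatch [400 174] [ 0.0163 -0.0373]
hatch [245 174] [0.0173 0.0399]
board [164 175] [0.0036 0.1112]
board [475 177] [-0.0006 -0.1067]
board [503   9] [ 0.1032 -0.1087]
board [519   0] [ 0.1081 -0.1177]
board [127   0] [0.1108 0.116 ]
board [139   8] [0.1063 0.1094]
```

View pics/w10.png

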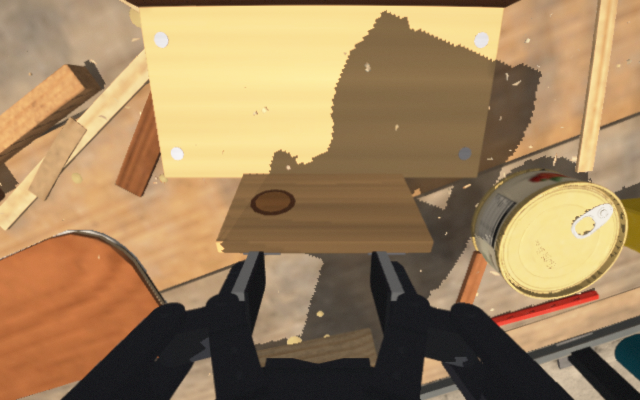

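{"op": "step_arm", "data": {"moves": [[[0.3,-0.118,0.05,0],[0.3,-0.118,0,0],[0.3,-0.118,0,0],[0.3,-0.118,-0.1,0],[0.3,-0.118,-0.1,0],[0.3,-0.118,-0.1,0],[0.3,-0.118,-0.1,0],[0,0,0,0]]]}}

```text
t: 14.15
tool_pos: [0.4538, -0.2715, 0.0707]
tool_rot: [-1.752, 2.603, -0.012]
contact_force: [-0.9, 2.4, 17.6]
opening: 0.0554
```

```bash
python3 look.py w11 .07
```

```text
14.15 [ 0.4538 -0.2715  0.0707] 0.0554 [-0.9  2.4 17.6]
tcp in lip [-0.0066  0.0044]
hatch [213 239] [0.0071 0.0596]
hatch [215 251] [-0.      0.0594]
hatch [233 252] [-0.0007  0.0498]
hatch [236 261] [-0.0062  0.0487]
hatch [262 251] [-0.0003  0.0341]
hatch [264 262] [-0.007   0.0335]
hatch [369 261] [-0.0071 -0.0234]
hatch [372 251] [-0.0011 -0.0247]
hatch [409 262] [-0.0081 -0.0452]
hatch [437 243] [ 0.0032 -0.0592]
hatch [400 207] [ 0.0238 -0.0379]
hatch [245 207] [0.0248 0.041 ]
board [121   8] [0.1306 0.1195]
board [127  45] [0.1104 0.1197]
board [145  53] [0.1056 0.1093]
board [170 210] [0.0026 0.1104]
board [474 208] [ 0.0013 -0.1081]
board [499  53] [ 0.103  -0.1089]
board [518  46] [ 0.107  -0.1202]
board [522   8] [ 0.1277 -0.119 ]
```

{"op": "step_arm", "data": {"moves": [[[0.15,-0.06,0.2,0],[0.28,-0.11,0.05,0],[0.28,-0.11,0,0],[0,0,0,0]]]}}

```text
t: 14.63
tool_pos: [0.4596, -0.2737, 0.0713]
tool_rot: [-1.753, 2.604, -0.009]
contact_force: [0.2, -0.2, 9.4]
opening: 0.0555
```

```bash
python3 look.py w12 .07
```

```text
14.6333 [ 0.4596 -0.2737  0.0713] 0.0555 [ 0.2 -0.2  9.4]
tcp in lip [-0.0004  0.0044]
hatch [214 236] [0.0148 0.059 ]
hatch [215 248] [0.0077 0.0594]
hatch [232 249] [0.007  0.0503]
hatch [237 260] [0.0003 0.0483]
hatch [261 250] [0.0063 0.0347]
hatch [264 261] [-0.0004  0.0336]
hatch [369 260] [-0.0006 -0.0234]
hatch [373 251] [ 0.0049 -0.0254]
hatch [411 261] [-0.0016 -0.0464]
hatch [416 250] [ 0.0051 -0.0485]
hatch [436 248] [ 0.0061 -0.0592]
hatch [432 232] [ 0.0156 -0.056 ]
hatch [382 213] [ 0.0267 -0.029 ]
hatch [248 214] [0.027  0.0399]
board [123  20] [0.1303 0.1197]
board [129  57] [0.1097 0.1199]
board [147  62] [0.1066 0.1091]
board [172 218] [0.0023 0.1102]
board [290 208] [0.009 0.024]
board [472 217] [ 0.0002 -0.108 ]
board [497  63] [ 0.1033 -0.1088]
board [515  58] [ 0.1063 -0.1197]
board [520  21] [ 0.1269 -0.1192]
```

{"op": "step_arm", "data": {"moves": [[[0.28,-0.11,0.05,0],[0.28,-0.11,0,0],[0.28,-0.11,-0.05,0],[0.28,-0.11,-0.1,0],[0.28,-0.11,-0.1,0],[0,0,0,0]]]}}

```text
t: 15.28
tool_pos: [0.4744, -0.2797, 0.0695]
tool_rot: [-1.752, 2.604, -0.012]
contact_force: [1.7, -1.3, 8.9]
opening: 0.0556
```

```bash
python3 look.py w13 .07
```

```text
15.2833 [ 0.4744 -0.2797  0.0695] 0.0556 [ 1.7 -1.3  8.9]
tcp in lip [0.0155 0.0042]
hatch [216 236] [0.0315 0.0571]
hatch [216 244] [0.0269 0.0577]
hatch [235 247] [0.025  0.0478]
hatch [236 260] [0.0173 0.0481]
hatch [260 250] [0.0231 0.0347]
hatch [266 262] [0.0159 0.032 ]
hatch [369 261] [ 0.0157 -0.0233]
hatch [376 250] [ 0.0223 -0.0268]
hatch [408 262] [ 0.0148 -0.0444]
hatch [415 246] [ 0.0243 -0.0473]
hatch [434 244] [ 0.0253 -0.0573]
hatch [431 230] [ 0.0334 -0.0548]
hatch [236 229] [0.0354 0.0462]
board [126  53] [0.1279 0.1202]
board [133  87] [0.1081 0.1196]
board [150  95] [0.1031 0.1096]
board [173 237] [0.004  0.1109]
board [207 240] [0.0013 0.0859]
board [228 229] [0.01   0.0694]
board [431 229] [ 0.008  -0.0784]
board [436 240] [-0.0009 -0.0831]
board [468 239] [-0.0005 -0.107 ]
board [493  93] [ 0.1016 -0.1084]
board [512  86] [ 0.1058 -0.12  ]
board [516  51] [ 0.1261 -0.1189]
```

{"op": "step_arm", "data": {"moves": [[[0.1,-0.04,0.3,0],[0.28,-0.11,0.1,0],[0.28,-0.11,0.0,0],[0.28,-0.11,-0.1,0],[0.28,-0.11,-0.1,0],[0,0,0,0]]]}}

```text
t: 15.93
tool_pos: [0.4832, -0.2822, 0.0674]
tool_rot: [1.754, -2.606, -0.002]
contact_force: [0.7, 0.9, 0.7]
opening: 0.0558
```

```bash
python3 look.py w14 .02
```

```text
15.9333 [ 0.4832 -0.2822  0.0674] 0.0558 [0.7 0.9 0.7]
tcp in lip [0.0246 0.0051]
hatch [240 150] [0.0774 0.0536]
hatch [249 248] [0.0081 0.0539]
hatch [401 247] [ 0.0076 -0.0535]
hatch [410 150] [ 0.0761 -0.0538]
board [520  69] [ 0.1241 -0.1202]
board [341  64] [ 0.1273 -0.0102]
board [128  73] [0.1247 0.1206]
board [134 103] [0.107  0.1204]
board [152 109] [0.1031 0.1095]
board [177 251] [0.0019 0.1099]
board [251 250] [0.0022 0.0546]
board [240 150] [0.0761 0.0557]
board [412 152] [ 0.0734 -0.0577]
board [404 244] [ 0.0058 -0.0579]
board [386 251] [ 0.0002 -0.045 ]
board [456 252] [-0.0015 -0.0974]
board [472 246] [ 0.0033 -0.1086]
board [496 107] [ 0.1017 -0.109 ]
board [515 102] [ 0.1047 -0.1207]
```

View pics/w14.png

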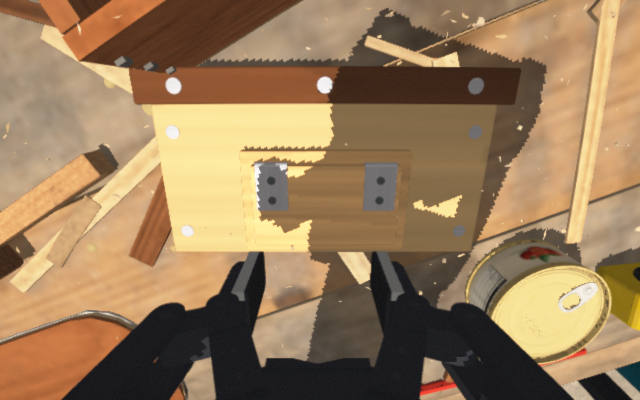

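{"op": "step_arm", "data": {"moves": [[[-1.8,0.7,0,0],[-1.8,0.7,0,0],[0,0,-2.0,0],[0,0,-1.8,0],[0,0,-0.9,0],[0,0,-0.3,0],[0,0,0,0]]]}}

```text
t: 16.67
tool_pos: [0.4466, -0.2679, 0.0175]
tool_rot: [1.753, -2.606, -0.003]
contact_force: [0.6, 0.8, 0.5]
opening: 0.0552
```

{"op": "step_arm", "data": {"moves": [[[0,0,-0.2,0],[0.37,-0.15,0,0],[0.37,-0.15,0,0],[0.37,-0.15,0,0],[0.37,-0.15,0,0],[0.37,-0.15,0,0],[0.37,-0.15,0,0],[0.37,-0.15,0,0],[0.37,-0.15,0,0],[0,0,0,0]]]}}

```text
t: 17.5
tool_pos: [0.4776, -0.2808, 0.0165]
tool_rot: [-1.754, 2.606, -0.002]
contact_force: [0.6, 0.4, 0.1]
opening: 0.0554
```

```bash
python3 look.py w15 .02
```

```text
17.5 [ 0.4776 -0.2808  0.0165] 0.0554 [0.6 0.4 0.1]
tcp in lip [0.0189 0.0044]
hatch [206 124] [0.0921 0.054 ]
hatch [223 258] [0.0236 0.0541]
hatch [429 257] [ 0.0229 -0.054 ]
hatch [445 124] [ 0.0907 -0.054 ]
board [49 43] [0.1286 0.1241]
board [59 89] [0.109  0.1247]
board [92 96] [0.1054 0.1094]
board [133 282] [0.0038 0.1112]
board [222 284] [0.0022 0.0595]
board [235 262] [0.0165 0.0505]
board [220 256] [0.0204 0.0585]
board [206 125] [0.091  0.0569]
board [444 122] [ 0.091  -0.0567]
board [430 257] [ 0.0183 -0.0579]
board [399 261] [ 0.016  -0.0408]
board [414 285] [ 0.0002 -0.0507]
board [511 284] [-0.0004 -0.1074]
board [556  96] [ 0.1027 -0.1088]
board [590  90] [ 0.1055 -0.1248]
board [602  47] [ 0.124  -0.1257]
board [415  37] [ 0.1276 -0.0397]
board [113  40] [0.1288 0.0942]
board [105  49] [0.1253 0.0986]
```

{"op": "step_arm", "data": {"moves": [[[0.28,-0.11,0,0],[0.28,-0.11,0,0],[0.28,-0.11,0,0],[0.09,-0.04,0,0],[0.09,-0.04,0,0],[0,0,0,0]]]}}

```text
t: 18.15
tool_pos: [0.4872, -0.2846, 0.0163]
tool_rot: [-1.754, 2.606, -0.0]
contact_force: [-0.3, -0.4, -0.3]
opening: 0.0557
```

{"op": "step_arm", "data": {"moves": [[[0.09,-0.04,0,0],[0.09,-0.04,0,0],[0.09,-0.04,0,0],[0,0,0,0]]]}}

```text
t: 18.48
tool_pos: [0.4898, -0.2858, 0.0163]
tool_rot: [-1.754, 2.606, -0.001]
contact_force: [1.2, 0.4, 0.5]
opening: 0.0555
```

```bash
python3 look.py w16 .02 | head -9
```

```text
18.4833 [ 0.4898 -0.2858  0.0163] 0.0555 [1.2 0.4 0.5]
tcp in lip [0.0321 0.0042]
hatch [206 127] [0.104  0.0539]
hatch [222 258] [0.0369 0.0544]
hatch [429 258] [ 0.0355 -0.0542]
hatch [446 126] [ 0.1031 -0.0547]
board [59 83] [0.1248 0.1236]
board [ 68 123] [0.1066 0.1242]
board [ 99 130] [0.1029 0.1095]
```

{"op": "step_arm", "data": {"moves": [[[0.09,-0.04,0,0],[0.09,-0.04,0,0],[0,0,0,0]]]}}

```text
t: 18.88
tool_pos: [0.49, -0.2858, 0.0163]
tool_rot: [1.753, -2.604, -0.006]
contact_force: [-7.5, 3.0, 6.6]
opening: 0.0555
```

{"op": "step_arm", "data": {"moves": [[[-0.2,0.08,0,0],[-0.3,0.12,0,0],[-0.5,0.2,0,0],[-0.9,0.36,0,0],[0,0,2.0,0],[0,0,3.0,0],[0,0,3.0,0],[0,0,0,0]]]}}

```text
t: 19.55
tool_pos: [0.4753, -0.2812, 0.1032]
tool_rot: [-1.752, 2.603, -0.017]
contact_force: [0.8, -1.5, 0.2]
opening: 0.0555
```

```bash
python3 look.py w17 .02
python3 - <<'E'
from h import *
for n in ["scene","side","wrist"]:
    c=viewer.calibration(n);viewer.get_image(n)
    L=np.array([.4584,-.278]);a=-.373;M=np.array([[np.cos(a),np.sin(a)],[-np.sin(a),np.cos(a)]])
    for th,z in [("hatch",.02),("fence",.012),("tin",0),("gauge",0),("measure",0)]:
        for r in nets.pinpoint(n,th)[:1]: print(n,th,round(r["confidence"],2),toz(c,r["at"],z).round(4),(M@(toz(c,r["at"],z)[:2]-L)).round(4))
im=cv2.imread("pics/w17.png",0)
c=viewer.calibration("wrist")
# gap check: gray profile along x' across joint
for y in (-.04,0,.04):
    ps=[proj(c,[*(M.T@[x,y]+L),.02]) for x in np.arange(.094,.114,.001)]
    print(y,[int(im[int(round(p[1])),int(round(p[0]))]) for p in ps])
E
```

```text
19.55 [ 0.4753 -0.2812  0.1032] 0.0555 [ 0.8 -1.5  0.2]
tcp in lip [0.0169 0.0031]
hatch [244  94] [0.1047 0.0542]
hatch [252 186] [0.0367 0.0538]
hatch [391 185] [ 0.036  -0.0546]
hatch [396  93] [ 0.104 -0.054]
board [155  62] [0.128  0.1185]
board [159  91] [0.1082 0.1189]
board [173  99] [0.1024 0.1093]
board [189 223] [0.0029 0.1116]
board [448 222] [ 0.0008 -0.1072]
board [466  95] [ 0.1025 -0.1084]
board [480  91] [ 0.1053 -0.1186]
board [482  63] [ 0.1245 -0.1173]
scene fence 0.81 [ 0.557  -0.3145  0.012 ] [0.1051 0.002 ]
scene tin 0.84 [ 0.3568 -0.415  -0.    ] [-0.0447 -0.1646]
scene gauge 0.83 [ 0.5692 -0.0674  0.    ] [0.0264 0.2365]
scene measure 0.77 [ 0.3338 -0.4941  0.    ] [-0.0373 -0.2466]
side hatch 0.78 [ 0.5193 -0.3065  0.02  ] [ 0.0671 -0.0044]
side fence 0.92 [ 0.5512 -0.3274  0.012 ] [ 0.1044 -0.0122]
side tin 0.63 [ 0.3609 -0.4131  0.    ] [-0.0416 -0.1613]
side gauge 0.85 [ 0.5603 -0.0665  0.    ] [0.0179 0.2341]
side measure 0.72 [ 0.3263 -0.496   0.    ] [-0.0436 -0.2512]
wrist hatch 0.81 [ 0.5241 -0.3031  0.02  ] [0.0703 0.0006]
wrist fence 0.62 [ 0.5556 -0.3161  0.012 ] [ 0.1044 -0.    ]
wrist tin 0.87 [ 0.3605 -0.4114  0.    ] [-0.0425 -0.1599]
wrist gauge 0.91 [ 0.5651 -0.0609  0.    ] [0.0202 0.2411]
wrist measure 0.97 [ 0.3319 -0.4975  0.    ] [-0.0378 -0.2505]
-0.04 [106, 107, 104, 105, 104, 107, 60, 42, 43, 44, 44, 44, 43, 39, 43, 41, 40, 38, 41, 39, 39]
0 [136, 198, 224, 223, 224, 222, 194, 85, 89, 95, 96, 98, 100, 224, 238, 236, 235, 235, 234, 233, 237]
0.04 [208, 131, 183, 217, 219, 220, 216, 109, 87, 98, 96, 95, 96, 95, 95, 97, 95, 96, 96, 96, 94]
```

```bash
python3 -c "
from station import ctrl;print(ctrl.finish_job())"
```

```text
the job is handed in; nothing more can be done
None
```

The door is turned over, hinge side up, and lies flat on the board with a long edge snug along the fence; I handed the job in at about 20 s of the 54 s allowed.

**What I did:**
- With two part-open fingertips I pushed the door square against the board's near edge, raised its rear edge along an arc, and it flopped over onto the board.
- The first try slipped: at about 0.7 rad my path drifted off the arc, the door lost contact and fell back flat on the bench. The second try held.
- I then pushed the door to the fence until about 8 N came back on the fingers, backed off and raised the hand clear.

**Last checks:**

| Check | Result | Limit |
|---|---|---|
| Door centre to fence face | about 35 mm; the picture shows the edge meeting the fence with no strip of plywood between | 30 to 39.5 mm |
| Door centre to board's middle line | about 0 to 1 mm | 65 mm |
| Long side against the fence | parallel to about 0.01 rad | 0.06 rad |

- **Hinge side:** both hinge leaves showed face up in the last picture I viewed, taken right after the flop.
- **Bystanders:** the tin, the tape measure and the gauge were found within a few mm of where they were before; the scene camera's readings differed by up to about 17 mm for the gauge and 11 mm for the tin, in line with its first fixes being off.

**Disagreements:**
- The side camera put the door centre about 3 mm farther from the fence than the wrist camera, still inside the limit.
- The scene camera did not report the door in the final check.

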